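# Refit the dial of the grooming dryer

## Task

The dial knob of the grey bench dryer has popped off its D-shaped spindle and sits high and loose on its collar. Press it lightly while turning it clockwise until you feel the hidden flats line up, then push it fully home so that it snaps on, and turn it back anticlockwise until its pointer lines up with the raised rib on the dryer. Let go, and leave the brush, the comb and the tin around it where they are.

Things in the scene. Friction and masses are not known exactly. Their poses are not given: they have to be found in the camera images.
- dryer: grey box-shaped bench dryer, 200 mm (its x) by 270 mm (its y) by 70 mm high, fixed to the table. Origin: centre of its underside; its front (-x, black louvre) faces roughly to the robot. A round aluminium collar, 96 mm across, 20 mm high, stands on its top with the knob sleeved over it; the knob's vertical axis is at x = -20 mm, y = +35 mm of this frame
- knob_face (a point): centre of the knob's flat top face, on its turning axis; z up, -x along the pointer. The knob is a black round cap with an aluminium bar across it, 120 mm across the skirt, 114 mm at the face, 30 mm high, about 0.25 kg; it only slides up and down on the collar and turns on it, and cannot come off upwards. The face is 122 mm above the table with the knob up, 103 mm when home
- bar_top (a point): centre of the top of the knob's upright aluminium grip bar, on the turning axis: bar 110 mm long (along this point's x), 18 mm wide, rising 26 mm above the knob's top face; beside the bar the face is free to press on. Its -x end carries a 10 mm wide pointer nose that overhangs the rim
- pointer_tip (a point): tip of the pointer nose, 74 mm from the turning axis and 7 mm above the knob's top face
- index_rib (a point): centre of the top of the raised steel rib, 16 x 6 x 5 mm, on the dryer's top in front of the knob, 71.5 mm from the knob's axis on the dryer's -x side; the mark for the pointer
- knob_depth (a joint): how far the knob is pressed down, m: 0 = up (start), 0.019 = home. Rubs with about 3 N and stays where left. At 2 mm its bore meets the end of the hidden spindle; while the flats disagree the spindle gives 5 mm against a spring (about 8 to 15 N), then stops the knob hard at 7 mm; let go, it lifts the knob again. When the flats agree: see collar_top
- collar_top (a point): centre of the collar's top, on the knob's axis, hidden in the knob. Flats agree within about 0.13 rad either way: then the spindle springs up into the bore, resistance falls to the rubbing alone and the knob can go down. Past 8.5 mm a snap resists with about 11 N; beyond about 15 mm it pulls the knob home and holds it
- knob_turn (a joint): turn of the knob on the dryer, rad, clockwise from above positive: 0 = pointer over the rib; starts between -0.5 and 0.3. Turns easily while loose. The hidden spindle stands at an unknown angle: its flat matches the knob somewhere between 0.7 and 1.8 rad. Once on, the knob turns the spindle with it, stiffly (about 0.1 N m), and stays where left
- curry_brush: bystander: pink silicone curry brush 120 x 62 x 60 mm beside the dryer; origin under its centre
- steel_comb: bystander: steel comb 180 x 35 x 6 mm on the table on the other side of the dryer; origin under its centre
- balm_tin: bystander: aluminium tin, 56 mm across, 30 mm high, on the dryer's top; origin under its centre

How it is judged:
By the outcome, as a careful person would: the job done as asked, in the order asked, and still so for the second after the job is handed in, with the robot touching nothing.
It also fails if it takes over 54 s, if anything falls off the work surface, if the arm or the gripper's body presses on something with over 40 N, if the wrist force passes 120 N, or if a joint passes its speed limit or range.

## Robot

A 6-joint arm with a two-finger parallel gripper is mounted at the origin on the work surface. World frame = base frame: x ahead of the robot, y to its left, z up, the work surface at z = 0. Lengths are in mm, angles in rad, forces in N, time in s.
With the tool pointing down it reaches from about 275 to 750 mm from the base axis. Payload 10.2 kg.
Tool frame: the origin (TCP) lies midway between the tips of the shut fingers; the grasp point (between the pads) lies grip_depth behind it (grip_depth is the distance from the TCP to the grasp point, in mm); z points along the fingers, y is the line along which they close (so a half turn about z gives the same grasp; the last joint's range is limited). The gripper opens to 85 mm and grips with 20 to 120 N. Pads are 22 mm wide; open, the fingers measure 114 mm over their backs; the gripper's body (76 mm by 85 mm) begins 54 mm behind the grasp point. The pads swing forward as they close: fully open they stand 13 mm farther back than shut.
Start: joints at [-1.356, 0.313, 1.498, -0, 1.331, -0.223], TCP at [222.561, -475.497, 231.294] pointing down, gripper open.
Joint ranges: [-2.94, 2.94], [-0.97, 2.17], [0.19, 2.56], [-1.23, 4.37], [0.02, 3.11], [-2.88, 2.88]. Speed limits (rad/s): [2.39, 2.39, 3.01, 3.14, 3.14, 3.14].

## Interface

Orientations are given as a unit quaternion [w, x, y, z].
In Python, from rig import * gives the robot as it stands.
- The arm moves only by the tool servo_tool, never from a script. Its argument "commands" is a list of rows, each a list of 3 entries, a list of its own where there are three numbers: the gripper command: -1 is fully open, 1 is shut, values between are in proportion, then the shift along the tool's x, y, z in m, then the turn, a rotation vector about the tool's x, y, z in units of 6 degrees (1.0 is 6 degrees). In form: [[grip, [dx, dy, dz], [ax, ay, az]], ...]. A call has 1 to 10 rows; each row shifts and turns the commanded pose from where the row before left it, along the tool's axes as they then stand; what a row does not reach is not made up. A row lasts 1/12 s, in which the tool goes at most 41.7 mm and 7.16 degrees, less where a joint would pass 70% of its speed; a pose out of reach is approached as far as the arm can. A call is refused whole if a number of a shift passes 0.0417 or a number of a turn 1, either way. A call with a gripper value outside its range is refused whole. The fingers move at their own pace and stop on an object; "squeeze" is the grip in N (left out, the last holds). Time passes only in rows, so rows that do not move let the fingers close. It gives the time, the measured TCP pose, the force, the opening and the grip force at its end, in the units of the state.
- sense(): the state, without advancing time (a new reading comes with each control period).
- capture(name): name is "scene" or "top" or "wrist"; returns a dict with "pixels" (384x512x3 uint8, red, green, blue), "z_map" (384x512 float32, mm along the optical axis (not along the pixel's ray), 0 where there is no reading), "fx", "fy", "cx", "cy" (pixels), "rvec" (rotation vector, rad) and "tvec" (3), from world to camera coordinates, as OpenCV has them; the wrist camera has in their place "T_tool_cam" (4x4, takes a point from camera to tool coordinates, whose origin is the TCP and whose axes are the flange's). Camera axes: x right, y down, z forward; pixel columns grow to the right and rows downward; lengths in mm; the calibration is good to about 2 mm. A picture is of the moment at which its call begins: read the wrist's pose just before it.
- finish_job(): hands the job in; it is judged then, once.
The state is a dict: "time_s": time; "joints": joint angles; "dq": joint speeds; "tau": joint torques, N m; "eef_pos": TCP position; "ee_rot": TCP orientation; "force": force on the tool from outside, world axes, zero at the start; "wrist_torque": the same for the moment, N m; "grip_width": opening from 0.0 (shut) to 1.0 (fully open); "grip_force": force on a finger pad.
Only numpy, scipy, OpenCV 4.12 (cv2) and the standard library are available. Lean on these libraries where they do the work, as an engineer would, in place of code of your own. Each camera call takes 0.05 s, during which the arm holds its last target. There are 200 camera calls.

## Working session

There is one attempt and no reset: what is moved stays moved. The work goes in short steps, Python scripts to look and compute and a tool call to move; the robot and the scene stay as the last step left them, time stands still between calls to the robot, and variables do not carry over. Pictures are saved under pics/ and viewed, at most 10 in all, crops included, and the job is handed in when it is done.

Besides the shell and the picture viewer there is one more tool, called after "Request:" by a JSON object that holds its "fn" and its "kwargs". servo_tool: Moves the arm, as the interface text tells. Its arguments: {"type":"object","properties":{"commands":{"type":"array"},"squeeze":{"type":"number"}},"required":["commands"]}

```bash
mkdir -p pics
cat > h.py <<'E'
from rig import *
import numpy as np, cv2
from scipy.spatial.transform import Rotation as R
def shot(n,f):
    c=capture(n); cv2.imwrite('pics/'+f+'.png',c['pixels'][:,:,::-1]); np.save('pics/'+f+'.npy',c,allow_pickle=True); return c
def world(c,u,v,z=None):
    Rm=cv2.Rodrigues(np.array(c['rvec'],float))[0]; t=np.array(c['tvec'],float).ravel()
    d=np.array([(u-c['cx'])/c['fx'],(v-c['cy'])/c['fy'],1.])
    o=-Rm.T@t; w=Rm.T@d
    s=c['z_map'][int(round(v)),int(round(u))] if z is None else (z-o[2])/w[2]
    return o+w*s
E
python3 - <<'E'
from h import *
s=sense();print(s)
shot('top','top1');shot('scene','scene1')
E
```

```text
{'time_s': 0.0, 'joints': array([-1.35641339e+00,  3.13487733e-01,  1.49847583e+00,  2.52549136e-06,
        1.33102855e+00, -2.23394774e-01]), 'dq': array([-0.00028027, -0.00018889, -0.00043953,  0.00085818, -0.00205984,
       -0.00083468]), 'tau': array([-1.98078909e-03, -4.12275267e+01, -2.59742135e+01, -3.27218886e-04,
        4.15966962e-03,  3.49137338e-05]), 'eef_pos': array([ 222.49359251, -475.21603653,  230.70119905]), 'ee_rot': array([-6.99714915e-04,  9.76139158e-01,  2.17144777e-01,  4.37930593e-06]), 'force': array([-0.08810009, -0.45205095, -0.08223652]), 'wrist_torque': array([0.00321251, 0.0019763 , 0.00906567]), 'grip_force': 0.0, 'grip_width': 1.0005493265787897}
```

View pics/top1.png

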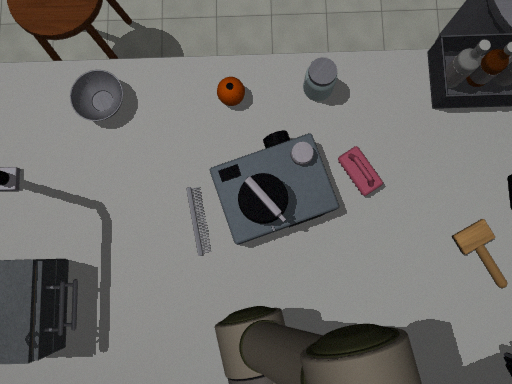

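View pics/scene1.png

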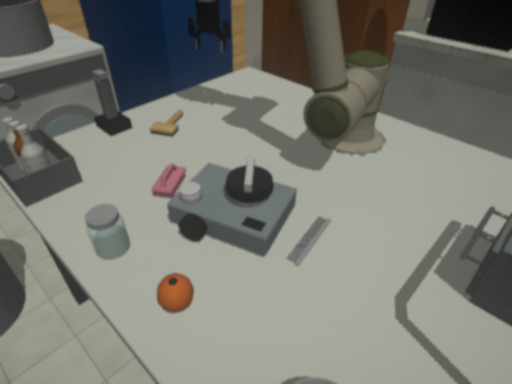

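The top view shows the dryer turned by about 15°. The knob is at about (263,198), with its bar running from (247,180) to (284,220) and the pointer at the lower right. The tin is at (302,153), the brush at (360,170) and the comb at (198,220). I'll enlarge the knob area.

Run:
```python
from h import *
c=np.load('pics/top1.npy',allow_pickle=True).item()
i=c['pixels'][125:250,200:350,::-1]; cv2.imwrite('pics/crop1.png',cv2.resize(i,None,fx=4.8,fy=4.8,interpolation=cv2.INTER_CUBIC))
z=c['z_map']; print(c['fx'],c['tvec'],c['rvec'])
# height map, face mask
v,u=np.mgrid[125:250,200:350]
P=np.array([[world(c,a,b) for a in range(200,350)] for b in range(125,250)])
h=P[...,2]
for lo,hi in((60,80),(115,128),(140,156)):
    m=(h>lo)&(h<hi); m[:45,:]&=True
    print(lo,m.sum(),P[m].mean(0))
m=((h>112)&(h<156)).astype(np.uint8); k=cv2.findContours(m,0,1)[0]; k=max(k,key=cv2.contourArea)
pts=np.array([P[y,x] for x,y in k[:,0]]);print('circ',cv2.minEnclosingCircle(k),m.sum())
m2=(h>140)&(h<156);q=P[m2][:,:2].astype(np.float32);print('bar',cv2.minAreaRect(q))
f=((h>112)&(h<130)).astype(np.uint8);q=P[f>0][:,:2].astype(np.float32);print('face',cv2.minEnclosingCircle(q),cv2.minAreaRect(q))
m2=(h>55)&(h<150);q=P[m2][:,:2].astype(np.float32);print('dryer',cv2.minAreaRect(q),np.degrees(0))
```

```text
435.4854508838619 [  59.58696887  565.34487296 1051.70963381] [ 2.11026306 -2.16623688  0.12870205]
60 6641 [573.06419319  -6.24597746  69.59262575]
115 1496 [538.01739329  24.70358715 121.712627  ]
140 385 [538.45541052  24.22810257 147.45026931]
circ ((66.0, 73.5), 28.20027732849121) 1955
bar ((533.2720947265625, 19.416156768798828), (123.40751647949219, 18.220029830932617), 40.21411895751953)
face ((538.5288696289062, 24.545263290405273), 57.88242721557617) ((538.4017333984375, 24.824859619140625), (114.33677673339844, 113.31767272949219), 59.78623580932617)
dryer ((583.1959228515625, 1.7788543701171875), (233.1302947998047, 270.5455627441406), 18.085004806518555) 0.0
```

View pics/crop1.png

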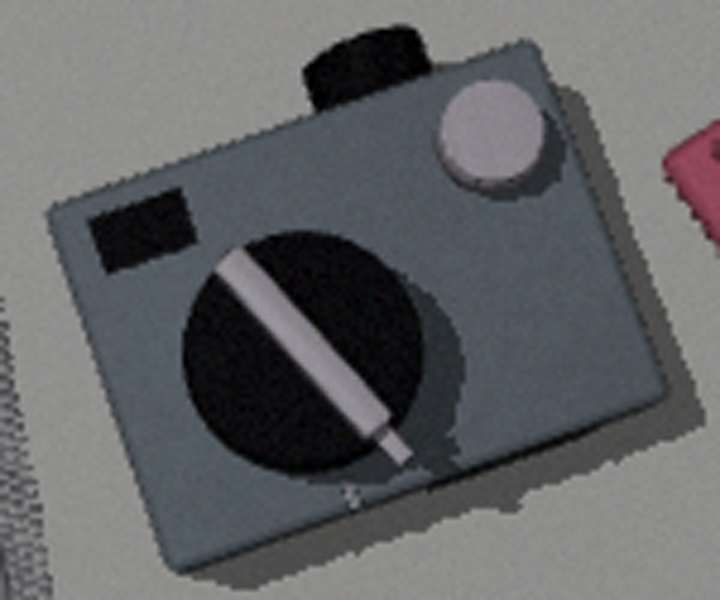

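Run:
```python
from h import *
import rig
print({k:v for k,v in vars(rig).items() if 'grip' in k.lower() or 'depth' in k.lower()})
c=np.load('pics/top1.npy',allow_pickle=True).item()
A=np.array([538.5,24.6])
for n,u,v,z in(('rib',352,495,75),('tip',404,456,129),('front1',175,570,70),('front2',662,395,70),('L2',50,212,70),('barL',232,262,148),('barR',375,422,148)):
    w=world(c,200+u/4.8-.4,125+v/4.8-.4,z); d=A-w[:2]; print(n,w.round(1),np.hypot(*d).round(1),np.arctan2(d[1],d[0]).round(3))
```

```text
{'grip_depth': 18.700000000000003}
rib [470.3   2.   75. ] 71.9 0.32
tip [485.1 -22.1 129. ] 70.9 0.719
front1 [435.4  91.5  70. ] 122.9 -0.575
front2 [ 516.7 -155.6   70. ] 181.5 1.451
L2 [619.4 152.3  70. ] 151.1 -2.136
barL [577.5  56.8 148. ] 50.6 -2.452
barR [500.   -8.2 148. ] 50.6 0.706
```

Request:
{"fn": "servo_tool", "kwargs": {"commands": [[-1,[0.0277,-0.0177,0],[0,0,0]],[-1,[0.0277,-0.0177,0],[0,0,0]],[-1,[0.0277,-0.0177,0],[0,0,0]],[-1,[0.0277,-0.0177,0],[0,0,0]],[-1,[0.0277,-0.0177,0],[0,0,0]],[-1,[0.0277,-0.0177,0],[0,0,0]],[-1,[0.0277,-0.0177,0],[0,0,0]],[-1,[0.0277,-0.0177,0],[0,0,0]],[-1,[0.0277,-0.0177,0],[0,0,0]]]}}

```text
time_s: 0.85
eef_pos: [381.3, -223.9, 231.1]
ee_rot: [-0.0, 0.976, 0.217, -0.0]
force: [-0.2, -1.8, 0.4]
grip_width: 0.999
grip_force: 0.0
```

Request:
{"fn": "servo_tool", "kwargs": {"commands": [[-1,[0.0277,-0.0177,0],[0,0,0]],[-1,[0.0277,-0.0177,0],[0,0,0]],[-1,[0.0277,-0.0177,0],[0,0,0]],[-1,[0.0277,-0.0177,0],[0,0,0]],[-1,[0.0277,-0.0177,0],[0,0,0]],[-1,[0.0277,-0.0177,0],[0,0,0]],[-1,[0.0277,-0.0177,0],[0,0,0]],[-1,[0.0277,-0.0177,0],[0,0,0]],[-1,[0.0277,-0.0177,0],[0,0,0]]]}}

```text
time_s: 1.6
eef_pos: [539.6, 26.1, 231.0]
ee_rot: [-0.0, 0.976, 0.217, -0.0]
force: [0.6, -0.3, -0.3]
grip_width: 1.001
grip_force: 0.0
```

Request:
{"fn": "servo_tool", "kwargs": {"commands": [[-1,[0,0,0],[0,0,-1]],[-1,[0,0,0],[0,0,-1]],[-1,[0,0,0],[0,0,-1]],[-1,[0,0,0],[0,0,-1]],[-1,[0,0,0],[0,0,-1]],[-1,[0,0,0],[0,0,-1]],[-1,[0,0,0],[0,0,-1]],[-1,[0,0,0],[0,0,-1]],[-1,[0,0,0],[0,0,-1]],[-1,[0,0,0],[0,0,-1]]]}}

```text
time_s: 2.43
eef_pos: [538.9, 24.5, 230.9]
ee_rot: [-0.0, 0.735, 0.678, -0.0]
force: [-0.8, 0.8, 0.3]
grip_width: 1.001
grip_force: 0.0
```

Request:
{"fn": "servo_tool", "kwargs": {"commands": [[-1,[0,0,0.005],[0,0,-1]],[-1,[0,0,0.005],[0,0,-1]],[-1,[0,0,0.005],[0,0,-1]],[-1,[0,0,0.005],[0,0,-1]],[-1,[0,0,0.005],[0,0,-1]],[-1,[0,0,0.005],[0,0,-1]],[-1,[0,0,0],[0,0,-1]],[-1,[0,0,0],[0,0,-1]],[-1,[0,0,0],[0,0,-1]],[-1,[0,0,0],[0,0,-1]]]}}

```text
time_s: 3.27
eef_pos: [538.9, 24.5, 200.9]
ee_rot: [-0.0, 0.298, 0.955, -0.0]
force: [0.6, 0.2, 0.1]
grip_width: 1.003
grip_force: 0.0
```

Request:
{"fn": "servo_tool", "kwargs": {"commands": [[-1,[0,0,0],[0,0,-1]],[-1,[0,0,0],[0,0,-1]],[-1,[0,0,0],[0,0,-1]],[-1,[0,0,0],[0,0,-1]],[-1,[0,0,0],[0,0,-1]],[-1,[0,0,0],[0,0,-1]],[-1,[0,0,0],[0,0,-1]],[-1,[0,0,0],[0,0,-1]],[-1,[0,0,0],[0,0,-1]],[-1,[0,0,0],[0,0,-1]]]}}

```text
time_s: 4.1
eef_pos: [538.9, 24.5, 200.9]
ee_rot: [-0.0, -0.22, 0.976, 0.0]
force: [-0.3, 0.4, -0.3]
grip_width: 1.0
grip_force: 0.0
```

Request:
{"fn": "servo_tool", "kwargs": {"commands": [[-1,[0,0,0],[0,0,-1]],[-1,[0,0,0],[0,0,-1]],[-1,[0,0,0],[0,0,-0.5]],[-1,[0,0,0],[0,0,0]],[-1,[0,0,0],[0,0,0]]]}}

```text
time_s: 4.52
eef_pos: [538.9, 24.4, 201.0]
ee_rot: [-0.0, -0.342, 0.94, 0.0]
force: [-0.5, 0.7, -0.5]
grip_width: 0.999
grip_force: 0.0
```

Run:
```python
from h import *
s=sense();q=s['ee_rot'];print(s['eef_pos'],s['joints'].round(3),q)
x=R.from_quat([q[1],q[2],q[3],q[0]]).as_matrix()[:,0];print('yaw',np.arctan2(x[1],x[0])%(2*np.pi))
c=shot('wrist','w1');Rm=R.from_quat([q[1],q[2],q[3],q[0]]).as_matrix()
T=np.eye(4);T[:3,:3]=Rm;T[:3,3]=s['eef_pos'];T=T@np.array(c['T_tool_cam'])
z=c['z_map'];v,u=np.mgrid[0:384,0:512]
P=np.stack([(u-c['cx'])/c['fx']*z,(v-c['cy'])/c['fy']*z,z],-1)@T[:3,:3].T+T[:3,3]
h=P[...,2];near=np.hypot(P[...,0]-538.5,P[...,1]-24.6)<58
m=near&(h>143)&(h<153)&(z>0);q2=P[m][:,:2].astype(np.float32);r=cv2.minAreaRect(q2);print('bar',r,m.sum(),np.median(h[m]))
m=near&(h>116)&(h<127);print('face',m.sum(),np.median(h[m]),cv2.minEnclosingCircle(P[m][:,:2].astype(np.float32)))
```

```text
[538.94834347  24.43111788 201.04880735] [-0.172  0.37   1.5    0.     1.273 -2.441] [-2.44588763e-04 -3.41831246e-01  9.39761309e-01  1.43792008e-04]
yaw 3.8393224367082293
bar ((539.8070068359375, 24.095073699951172), (108.77631378173828, 18.04645538330078), 40.2054328918457) 3249 147.24853863192703
face 10595 121.42535941051057 ((539.7916259765625, 24.06231117248535), 57.134796142578125)
```

View pics/w1.png

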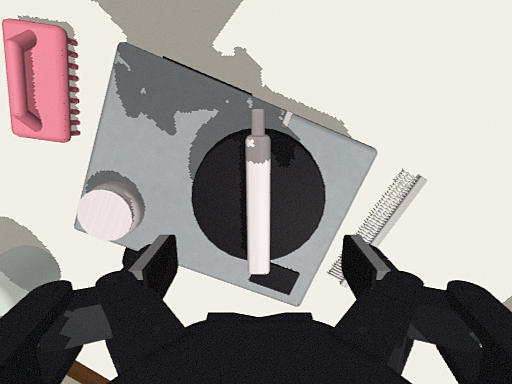

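The wrist view shows the bar upright at (258,200), centred between the fingers. The pointer is at the top (258,120) and the rib to its right at (288,118). The tool is lined up with the bar, so I'll descend and grip.

Request:
{"fn": "servo_tool", "kwargs": {"commands": [[-1,[0,-0.0005,0.01],[0,0,0]],[-1,[0,0,0.01],[0,0,0]],[-1,[0,0,0.01],[0,0,0]],[-1,[0,0,0.01],[0,0,0]],[-1,[0,0,0.01],[0,0,0]],[-1,[0,0,0.01],[0,0,0]],[-1,[0,0,0.01],[0,0,0]],[-1,[0,0,0.006],[0,0,0]],[-1,[0,0,0],[0,0,0]]]}}

```text
time_s: 5.32
eef_pos: [538.8, 24.1, 123.8]
ee_rot: [-0.001, -0.343, 0.939, 0.001]
force: [-0.7, -0.9, -0.2]
grip_width: 1.003
grip_force: 0.0
```

Request:
{"fn": "servo_tool", "kwargs": {"commands": [[1,[0,0,0],[0,0,0]],[1,[0,0,0],[0,0,0]],[1,[0,0,0],[0,0,0]],[1,[0,0,0],[0,0,0]],[1,[0,0,0],[0,0,0]],[1,[0,0,0],[0,0,0]],[1,[0,0,0],[0,0,0]],[1,[0,0,0],[0,0,0]]], "squeeze": 60}}

```text
time_s: 5.98
eef_pos: [539.6, 23.9, 125.5]
ee_rot: [0.0, -0.343, 0.939, -0.0]
force: [0.2, -0.2, 1.5]
grip_width: 0.192
grip_force: 61.9
```

Request:
{"fn": "servo_tool", "kwargs": {"commands": [[1,[0,0,0.0015],[0,0,0]],[1,[0,0,0.0015],[0,0,0]],[1,[0,0,0.0015],[0,0,0]],[1,[0,0,0.0005],[0,0,0]],[1,[0,0,0],[0,0,0]]]}}

```text
time_s: 6.4
eef_pos: [539.7, 24.0, 121.2]
ee_rot: [0.0, -0.343, 0.939, -0.0]
force: [-2.1, 0.2, 9.5]
grip_width: 0.199
grip_force: 63.2
```

Request:
{"fn": "servo_tool", "kwargs": {"commands": [[1,[0,0,0],[0,0,0.5]],[1,[0,0,0],[0,0,0.8]],[1,[0,0,0],[0,0,0.8]],[1,[0,0,0],[0,0,0.8]],[1,[0,0,0],[0,0,0.8]]]}}

```text
time_s: 6.82
eef_pos: [539.7, 24.0, 121.2]
ee_rot: [0.001, -0.154, 0.988, -0.0]
force: [-1.8, -0.3, 7.9]
grip_width: 0.2
grip_force: 63.0
```

Request:
{"fn": "servo_tool", "kwargs": {"commands": [[1,[0,0,0],[0,0,0.8]],[1,[0,0,0],[0,0,0.8]],[1,[0,0,0],[0,0,0.8]],[1,[0,0,0],[0,0,0.8]],[1,[0,0,0],[0,0,0.8]],[1,[0,0,0],[0,0,0.8]],[1,[0,0,0],[0,0,0.6]]]}}

```text
time_s: 7.4
eef_pos: [539.7, 24.1, 121.3]
ee_rot: [0.001, 0.128, 0.992, -0.0]
force: [-1.9, 0.2, 10.0]
grip_width: 0.198
grip_force: 63.0
```

Request:
{"fn": "servo_tool", "kwargs": {"commands": [[1,[0,0,0],[0,0,0.5]],[1,[0,0,0],[0,0,0.5]],[1,[0,0,0],[0,0,0]]]}}

```text
time_s: 7.65
eef_pos: [539.7, 24.1, 121.2]
ee_rot: [0.001, 0.179, 0.984, 0.0]
force: [-1.6, -0.1, 8.8]
grip_width: 0.193
grip_force: 63.0
```

Request:
{"fn": "servo_tool", "kwargs": {"commands": [[1,[0,0,0],[0,0,0.5]],[1,[0,0,0],[0,0,0.5]],[1,[0,0,0],[0,0,0]]]}}

```text
time_s: 7.9
eef_pos: [539.7, 24.1, 121.2]
ee_rot: [0.001, 0.231, 0.973, 0.0]
force: [-1.5, -0.2, 9.4]
grip_width: 0.193
grip_force: 63.0
```

Request:
{"fn": "servo_tool", "kwargs": {"commands": [[1,[0,0,0],[0,0,0.5]],[1,[0,0,0],[0,0,0.5]],[1,[0,0,0],[0,0,0]]]}}

```text
time_s: 8.15
eef_pos: [539.7, 24.1, 121.2]
ee_rot: [0.001, 0.281, 0.96, 0.0]
force: [-1.3, -0.3, 9.0]
grip_width: 0.197
grip_force: 63.0
```

Request:
{"fn": "servo_tool", "kwargs": {"commands": [[1,[0,0,0],[0,0,0.5]],[1,[0,0,0],[0,0,0.5]],[1,[0,0,0],[0,0,0]]]}}

```text
time_s: 8.4
eef_pos: [539.7, 24.1, 121.2]
ee_rot: [0.001, 0.331, 0.944, 0.0]
force: [-1.3, -0.2, 8.7]
grip_width: 0.195
grip_force: 63.0
```

```bash
python3 -c "
from rig import *
s=sense();print(s['force'],s['wrist_torque'],s['joints'])"
```

```text
[-1.27255924 -0.18709864  8.71582464] [0.0865537  0.40475193 0.11385786] [-1.72425432e-01  4.55717019e-01  1.59722640e+00  7.28332478e-05
  1.08729863e+00 -1.06843403e+00]
```

Request:
{"fn": "servo_tool", "kwargs": {"commands": [[1,[0,0,0],[0,0,0.5]],[1,[0,0,0],[0,0,0.5]],[1,[0,0,0],[0,0,0]]]}}

```text
time_s: 8.65
eef_pos: [539.8, 24.1, 121.2]
ee_rot: [0.001, 0.38, 0.925, 0.0]
force: [-1.4, -0.3, 8.6]
grip_width: 0.198
grip_force: 63.0
```

Request:
{"fn": "servo_tool", "kwargs": {"commands": [[1,[0,0,0],[0,0,0.5]],[1,[0,0,0],[0,0,0.5]],[1,[0,0,0],[0,0,0]]]}}

```text
time_s: 8.9
eef_pos: [539.8, 24.1, 121.2]
ee_rot: [0.001, 0.428, 0.904, 0.0]
force: [-2.9, -0.8, 8.0]
grip_width: 0.202
grip_force: 63.0
```

Request:
{"fn": "servo_tool", "kwargs": {"commands": [[1,[0,0,0],[0,0,0.5]],[1,[0,0,0],[0,0,0.5]],[1,[0,0,0],[0,0,0]]]}}

```text
time_s: 9.15
eef_pos: [539.8, 24.1, 121.2]
ee_rot: [0.001, 0.475, 0.88, 0.0]
force: [-0.5, -0.3, 8.8]
grip_width: 0.198
grip_force: 63.0
```

Request:
{"fn": "servo_tool", "kwargs": {"commands": [[1,[0,0,0],[0,0,0.5]],[1,[0,0,0],[0,0,0.5]],[1,[0,0,0],[0,0,0]]]}}

```text
time_s: 9.4
eef_pos: [539.8, 24.1, 121.2]
ee_rot: [0.001, 0.52, 0.854, 0.0]
force: [-1.1, 0.5, 9.0]
grip_width: 0.194
grip_force: 63.0
```

Request:
{"fn": "servo_tool", "kwargs": {"commands": [[1,[0,0,0],[0,0,0.5]],[1,[0,0,0],[0,0,0.5]],[1,[0,0,0],[0,0,0]]]}}

```text
time_s: 9.65
eef_pos: [539.8, 24.1, 121.2]
ee_rot: [0.001, 0.564, 0.826, 0.0]
force: [-1.2, 0.2, 8.3]
grip_width: 0.195
grip_force: 63.0
```

Request:
{"fn": "servo_tool", "kwargs": {"commands": [[1,[0,0,0],[0,0,0.5]],[1,[0,0,0],[0,0,0.5]],[1,[0,0,0],[0,0,0]]]}}

```text
time_s: 9.9
eef_pos: [539.7, 24.2, 120.6]
ee_rot: [0.0, 0.606, 0.795, 0.0]
force: [1.5, 1.2, 1.2]
grip_width: 0.196
grip_force: 61.9
```

Request:
{"fn": "servo_tool", "kwargs": {"commands": [[1,[0,0,0],[0,0,0.5]],[1,[0,0,0.0015],[0,0,0]],[1,[0,0,0.0015],[0,0,0]],[1,[0,0,0.0015],[0,0,0]],[1,[0,0,0],[0,0,0]]]}}

```text
time_s: 10.32
eef_pos: [539.7, 24.1, 115.8]
ee_rot: [0.0, 0.625, 0.78, 0.0]
force: [3.2, 1.2, 1.5]
grip_width: 0.194
grip_force: 62.0
```

Depth is about 9.7 mm with little resistance, so the flats have engaged. Pushing on.

Request:
{"fn": "servo_tool", "kwargs": {"commands": [[1,[0,0,0.0015],[0,0,0]],[1,[0,0,0.0015],[0,0,0]],[1,[0,0,0.0015],[0,0,0]],[1,[0,0,0.0015],[0,0,0]],[1,[0,0,0],[0,0,0]]]}}

```text
time_s: 10.73
eef_pos: [539.6, 24.1, 109.3]
ee_rot: [0.0, 0.626, 0.78, 0.0]
force: [5.1, 0.5, -3.6]
grip_width: 0.192
grip_force: 61.2
```

Request:
{"fn": "servo_tool", "kwargs": {"commands": [[1,[0,0,0.0015],[0,0,0]],[1,[0,0,0.0015],[0,0,0]],[1,[0,0,0.001],[0,0,0]],[1,[0,0,0],[0,0,0]]]}}

```text
time_s: 11.07
eef_pos: [539.7, 24.1, 106.6]
ee_rot: [0.0, 0.626, 0.78, 0.0]
force: [0.5, 2.1, 8.6]
grip_width: 0.193
grip_force: 63.0
```

Request:
{"fn": "servo_tool", "kwargs": {"commands": [[1,[0,0,0.001],[0,0,0]],[1,[0,0,0],[0,0,0]],[1,[0,0,-0.001],[0,0,0]]]}}

```text
time_s: 11.32
eef_pos: [539.7, 24.1, 106.8]
ee_rot: [0.0, 0.626, 0.78, 0.0]
force: [2.8, 1.6, 1.4]
grip_width: 0.196
grip_force: 61.9
```

Request:
{"fn": "servo_tool", "kwargs": {"commands": [[1,[0,0,0],[0,0,-0.5]],[1,[0,0,0],[0,0,-0.8]],[1,[0,0,0],[0,0,-0.8]],[1,[0,0,0],[0,0,-0.8]],[1,[0,0,0],[0,0,-0.8]],[1,[0,0,0],[0,0,-0.8]],[1,[0,0,0],[0,0,-0.8]],[1,[0,0,0],[0,0,-0.8]],[1,[0,0,0],[0,0,-0.8]],[1,[0,0,0],[0,0,-0.8]]]}}

```text
time_s: 12.15
eef_pos: [539.6, 24.2, 106.7]
ee_rot: [0.0, 0.268, 0.963, 0.0]
force: [-0.2, 2.0, 9.1]
grip_width: 0.194
grip_force: 63.1
```

Request:
{"fn": "servo_tool", "kwargs": {"commands": [[1,[0,0,0],[0,0,-0.8]],[1,[0,0,0],[0,0,-0.8]],[1,[0,0,0],[0,0,-0.8]],[1,[0,0,0],[0,0,-0.8]],[1,[0,0,0],[0,0,-0.8]],[1,[0,0,0],[0,0,-0.8]],[1,[0,0,0],[0,0,-0.8]],[1,[0,0,0],[0,0,-0.8]],[1,[0,0,0],[0,0,-0.8]],[1,[0,0,0],[0,0,0]]]}}

```text
time_s: 12.98
eef_pos: [539.5, 24.0, 106.7]
ee_rot: [0.0, -0.106, 0.994, -0.0]
force: [-0.6, 1.8, 9.8]
grip_width: 0.194
grip_force: 63.1
```

Request:
{"fn": "servo_tool", "kwargs": {"commands": [[1,[0,0,0],[0,0,-0.8]],[1,[0,0,0],[0,0,-0.25]],[1,[0,0,0],[0,0,0]],[1,[0,0,0],[0,0,0]]]}}

```text
time_s: 13.32
eef_pos: [539.5, 24.0, 106.7]
ee_rot: [0.0, -0.158, 0.987, -0.0]
force: [-1.2, 0.6, 10.0]
grip_width: 0.198
grip_force: 63.1
```

Run:
```python
from h import *
s=sense();q=s['ee_rot'];print(s['force'],s['wrist_torque'],s['joints'].round(3))
x=R.from_quat([q[1],q[2],q[3],q[0]]).as_matrix()[:,0];print('yaw',np.arctan2(x[1],x[0])%(2*np.pi))
c=shot('wrist','w2')
```

```text
[-1.19006518  0.63096576  9.99213104] [ 0.21504287  0.02476717 -0.08432798] [-0.173  0.474  1.611 -0.     1.055 -2.061]
yaw 3.45949271936216
```

View pics/w2.png

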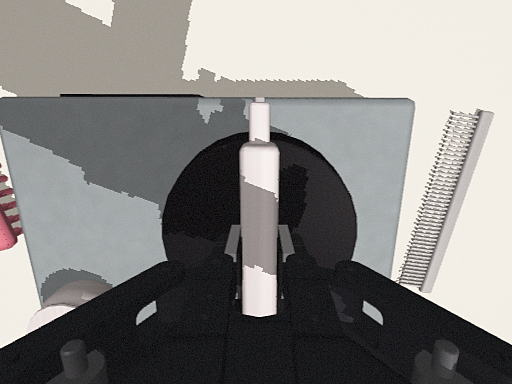

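The wrist view shows the pointer nose at (259,118) with the rib's end just visible beyond it at (260,99), so they are lined up. Next I'll release, lift and check.

Request:
{"fn": "servo_tool", "kwargs": {"commands": [[-1,[0,0,0],[0,0,0]],[-1,[0,0,0],[0,0,0]],[-1,[0,0,0],[0,0,0]],[-1,[0,0,0],[0,0,0]],[-1,[0,0,0],[0,0,0]],[-1,[0,0,0],[0,0,0]],[-1,[0,0,0],[0,0,0]],[-1,[0,0,0],[0,0,0]]]}}

```text
time_s: 14.03
eef_pos: [539.3, 24.0, 105.7]
ee_rot: [-0.0, -0.158, 0.987, 0.0]
force: [1.1, 0.0, -0.3]
grip_width: 0.998
grip_force: 0.0
```

Request:
{"fn": "servo_tool", "kwargs": {"commands": [[-1,[0,0,-0.006],[0,0,0]],[-1,[0,0,-0.012],[0,0,0]],[-1,[0,0,-0.012],[0,0,0]],[-1,[0,0,-0.012],[0,0,0]],[-1,[0,0,-0.012],[0,0,0]],[-1,[0,0,-0.012],[0,0,0]],[-1,[0,0,-0.012],[0,0,0]],[-1,[0,0,-0.012],[0,0,0]],[-1,[0,0,-0.006],[0,0,0]],[-1,[0,0,0],[0,0,0]]]}}

```text
time_s: 14.87
eef_pos: [539.9, 24.0, 203.3]
ee_rot: [0.001, -0.158, 0.987, -0.0]
force: [0.3, 0.3, -0.1]
grip_width: 0.999
grip_force: 0.0
```

Run:
```python
from h import *
s=sense();q=s['ee_rot'];print(s['eef_pos'])
c=shot('wrist','w3');T=np.eye(4);T[:3,:3]=R.from_quat([q[1],q[2],q[3],q[0]]).as_matrix();T[:3,3]=s['eef_pos'];T=T@np.array(c['T_tool_cam'])
z=c['z_map'];v,u=np.mgrid[0:384,0:512]
P=np.stack([(u-c['cx'])/c['fx']*z,(v-c['cy'])/c['fy']*z,z],-1)@T[:3,:3].T+T[:3,3]
h=P[...,2];near=np.hypot(P[...,0]-539.6,P[...,1]-24.1)<58
m=near&(h>120)&(h<136)&(z>0);r=cv2.minAreaRect(P[m][:,:2].astype(np.float32));print('bar',r,np.radians(r[2]),np.median(h[m]))
m=near&(h>95)&(h<110);print('face',np.median(h[m]),cv2.minEnclosingCircle(P[m][:,:2].astype(np.float32)))
i=c['pixels'][60:210,160:360,::-1];cv2.imwrite('pics/w3c.png',cv2.resize(i,None,fx=4,fy=4,interpolation=cv2.INTER_CUBIC))
np.save('pics/P3.npy',P)
```

```text
[539.91180246  23.97394499 203.32419959]
bar ((540.2459716796875, 24.50029754638672), (109.88888549804688, 18.04328727722168), 14.761383056640625) 0.2576347364864835 128.2193301198158
face 102.37210823562822 ((539.8963012695312, 24.20700454711914), 57.413021087646484)
```

View pics/w3c.png

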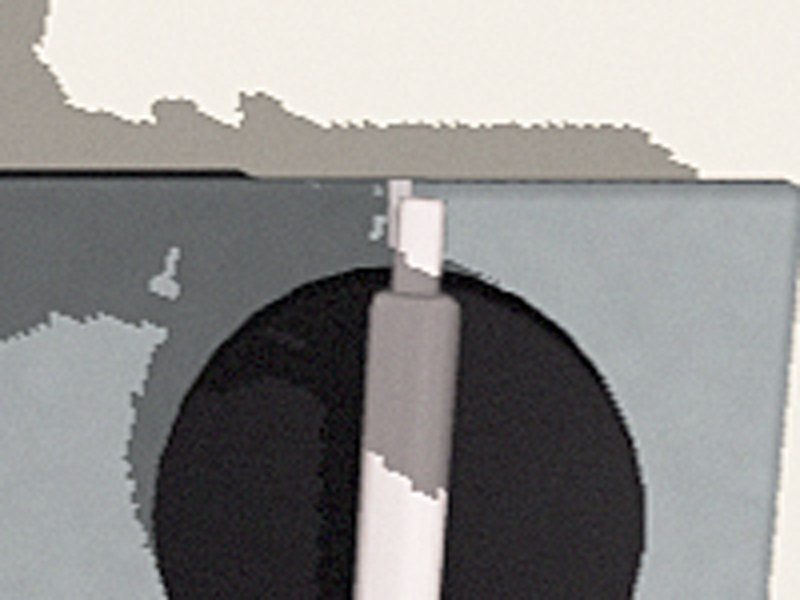

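The crop shows the pointer nose at (420,240), to the right of the rib at (398,215). The knob ended about 0.06 rad short (clockwise). I'll check whether it was already off while gripped.

Run:
```python
from h import *
def pts(f,pos,a):
    c=np.load(f'pics/{f}.npy',allow_pickle=True).item();T=np.eye(4);T[:3,:3]=R.from_quat([-np.sin(a),np.cos(a),0,0]).as_matrix() if 0 else R.from_quat([a[0],a[1],0,0]).as_matrix();T[:3,3]=pos
    T=T@np.array(c['T_tool_cam']);z=c['z_map'];v,u=np.mgrid[0:384,0:512]
    return np.stack([(u-c['cx'])/c['fx']*z,(v-c['cy'])/c['fy']*z,z],-1)@T[:3,:3].T+T[:3,3],u,v
for f,pos in(('w2',[539.5,24,106.7]),('w3',[539.9,24,203.3])):
    P,u,v=pts(f,pos,(-.158,.987));h=P[...,2];d=np.hypot(P[...,0]-539.6,P[...,1]-24.1)
    m=(d<58)&(h>126.5)&(h<133)&(abs(u-260)<40)&(v<230+80*(f=='w3'))
    q=P[m][:,:2];q=q-q.mean(0);w=np.linalg.svd(q,full_matrices=0)[2][0];r=cv2.minAreaRect(q.astype(np.float32))
    print(f,m.sum(),r,'pca',np.arctan2(w[1],w[0])%np.pi)
    # dryer front edge direction
    m=(h>66)&(h<72.5)&(d>61)&(d<95);mm=(h>72.7)&(h<78)&(d>60)&(d<85)
    if mm.sum():
        g=P[mm][:,:2].mean(0);print('rib?',mm.sum(),g,np.arctan2(24.1-g[1],539.8-g[0]))
    n=(d>63)&(d<80)&(h>100)&(h<117)&(P[...,0]<500)
    if n.sum(): g=P[n][:,:2].mean(0);print('nose',n.sum(),g,np.arctan2(24.1-g[1],539.8-g[0]))
    m=(h>66)&(h<72)
    if f=='w3': print('dryer',cv2.minAreaRect(P[m][:,:2].astype(np.float32)))
```

```text
w2 3075 ((0.5188798904418945, 0.1483783721923828), (39.49986267089844, 17.63854217529297), 18.357608795166016) pca 0.3207010769049877
rib? 49 [4.66358301e+02 1.16810245e-01] 0.31564306304505224
nose 399 [475.12064502   2.59123006] 0.32104052252749277
w3 2557 ((3.5038070678710938, 0.9394092559814453), (109.05069732666016, 17.5913028717041), 14.72261905670166) pca 0.2568774455655743
rib? 58 [472.63227406   2.12776125] 0.31615263833857565
nose 135 [473.50442114   6.86508093] 0.2543407694769624
dryer ((646.7359619140625, -4.64227294921875), (343.2539367675781, 320.205322265625), 18.143281936645508)
```

It was aligned in the grip (0.321 against the rib's 0.316), then sprang back 0.06 rad clockwise on release. I'll regrip and overshoot by that amount.

Request:
{"fn": "servo_tool", "kwargs": {"commands": [[-1,[0,0,0.012],[0,0,0]],[-1,[0,0,0.012],[0,0,0]],[-1,[0,0,0.012],[0,0,0]],[-1,[0,0,0.012],[0,0,0]],[-1,[0,0,0.012],[0,0,0]],[-1,[0,0,0.012],[0,0,0]],[-1,[0,0,0.012],[0,0,0]],[-1,[0,0,0.009],[0,0,0]],[-1,[0,0,0.003],[0,0,0]],[-1,[0,0,0],[0,0,0]]]}}

```text
time_s: 15.75
eef_pos: [538.9, 24.1, 104.9]
ee_rot: [-0.001, -0.158, 0.987, 0.0]
force: [-0.4, 0.1, 0.4]
grip_width: 0.998
grip_force: 0.0
```

Request:
{"fn": "servo_tool", "kwargs": {"commands": [[1,[0,0,0],[0,0,0]],[1,[0,0,0],[0,0,0]],[1,[0,0,0],[0,0,0]],[1,[0,0,0],[0,0,0]],[1,[0,0,0],[0,0,0]],[1,[0,0,0],[0,0,0]],[1,[0,0,0],[0,0,0]],[1,[0,0,0],[0,0,0]]]}}

```text
time_s: 16.42
eef_pos: [539.5, 24.0, 106.2]
ee_rot: [0.0, -0.158, 0.987, -0.0]
force: [-2.1, -0.8, 4.4]
grip_width: 0.199
grip_force: 61.0
```

Request:
{"fn": "servo_tool", "kwargs": {"commands": [[1,[0,0,0],[0,0,-0.3]],[1,[0,0,0],[0,0,-0.27]],[1,[0,0,0],[0,0,0]],[1,[0,0,0],[0,0,0]],[1,[0,0,0],[0,0,0]]]}}

```text
time_s: 16.83
eef_pos: [539.5, 23.9, 106.2]
ee_rot: [0.0, -0.187, 0.982, -0.0]
force: [-1.6, -0.6, 5.4]
grip_width: 0.196
grip_force: 61.1
```

Request:
{"fn": "servo_tool", "kwargs": {"commands": [[-1,[0,0,0],[0,0,0]],[-1,[0,0,0],[0,0,0]],[-1,[0,0,0],[0,0,0]],[-1,[0,0,0],[0,0,0]],[-1,[0,0,0],[0,0,0]],[-1,[0,0,0],[0,0,0]],[-1,[0,0,0],[0,0,0]],[-1,[0,0,0],[0,0,0]]]}}

```text
time_s: 17.5
eef_pos: [539.4, 24.1, 105.8]
ee_rot: [-0.0, -0.187, 0.982, 0.0]
force: [-0.1, 0.0, -0.1]
grip_width: 1.0
grip_force: 0.0
```

Request:
{"fn": "servo_tool", "kwargs": {"commands": [[-1,[0,0,-0.006],[0,0,0]],[-1,[0,0,-0.012],[0,0,0]],[-1,[0,0,-0.012],[0,0,0]],[-1,[0,0,-0.012],[0,0,0]],[-1,[0,0,-0.012],[0,0,0]],[-1,[0,0,-0.012],[0,0,0]],[-1,[0,0,-0.012],[0,0,0]],[-1,[0,0,-0.012],[0,0,0]],[-1,[0,0,-0.006],[0,0,0]],[-1,[0,0,0],[0,0,0]]]}}

```text
time_s: 18.33
eef_pos: [539.9, 24.0, 203.3]
ee_rot: [0.001, -0.187, 0.982, -0.0]
force: [0.3, 0.5, -0.3]
grip_width: 1.001
grip_force: 0.0
```

```bash
cat > m.py <<'E'
from h import *
import sys
s=sense();q=s['ee_rot'];c=shot('wrist',sys.argv[1]);T=np.eye(4);T[:3,:3]=R.from_quat([q[1],q[2],q[3],q[0]]).as_matrix();T[:3,3]=s['eef_pos'];T=T@np.array(c['T_tool_cam'])
z=c['z_map'];v,u=np.mgrid[0:384,0:512]
P=np.stack([(u-c['cx'])/c['fx']*z,(v-c['cy'])/c['fy']*z,z],-1)@T[:3,:3].T+T[:3,3]
h=P[...,2];d=np.hypot(P[...,0]-539.6,P[...,1]-24.1)
m=(d<58)&(h>126)&(h<133)&(z>0);r=cv2.minAreaRect(P[m][:,:2].astype(np.float32));print('bar',r,np.radians(r[2]))
m=(d<58)&(h>95)&(h<126);print('face',np.median(h[m]))
for n,m in(('rib',(h>72.7)&(h<78)&(d>60)&(d<85)),('nose',(d>63)&(d<80)&(h>100)&(h<117)&(P[...,0]<500))):
    g=P[m][:,:2].mean(0);print(n,m.sum(),g,np.arctan2(24.1-g[1],539.8-g[0]))
i=c['pixels'][60:210,160:360,::-1];cv2.imwrite('pics/'+sys.argv[1]+'c.png',cv2.resize(i,None,fx=4,fy=4,interpolation=cv2.INTER_CUBIC))
E
python3 m.py w4
```

```text
bar ((540.0787353515625, 24.372617721557617), (109.20208740234375, 17.884403228759766), 17.414234161376953) 0.30393572282930137
face 102.41046759486561
rib 28 [486.04983346  11.62556649] 0.22804465920263392
nose 134 [474.52427278   3.70287753] 0.30286334312245433
```

View pics/w4c.png

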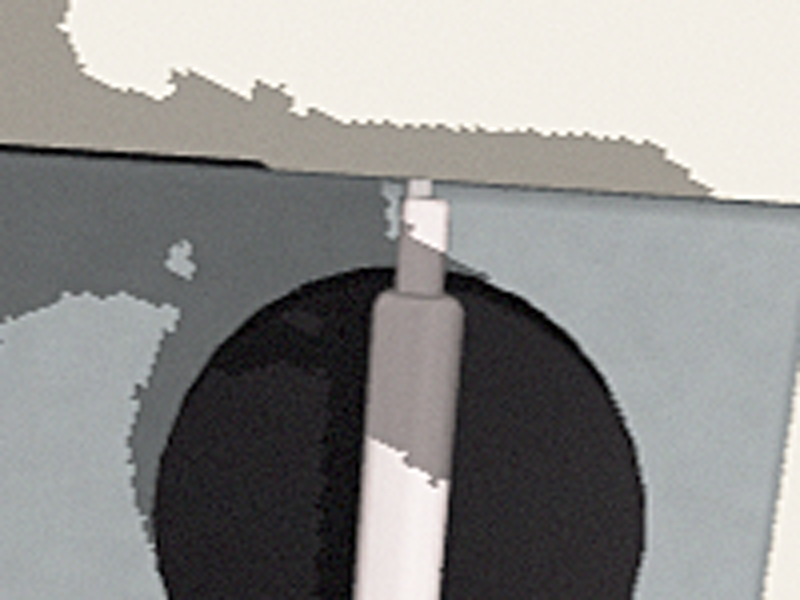

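The crop shows the rib (420,187) sitting within the width of the nose (403–448), about 1 mm off centre. The face is at 102.4 mm, so the knob is home, and the gripper is clear. Handing in.

```bash
python3 -c "
from rig import *
print(finish_job())"
```

```text
the job is handed in; nothing more can be done
None
```

The knob is snapped fully home, its pointer is within about 1 mm of the rib, the gripper is clear, and the brush, comb and tin weren't touched; the job was handed in at about 18 s.

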